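# Unfold the crank of the carving turntable and crank it to its mark

### The job

On the carving turntable with the red-knobbed crank, first unfold the crank's handle until it stands fully upright on the end of the arm. Then crank clockwise (seen from above) until the crank arm points along the yellow line on the stand, and let go with the handle still upright. Leave the blue-knobbed crank alone.

Things in the scene. Friction and masses are not known exactly. Their poses are not given: they have to be found in the camera images.
- red_stand: Grey stand, fixed, 335 x 120 mm. Origin: bench top below the crank's vertical axis; x points to its turntable (170 mm disc geared to the crank, centre 165 mm off; clamped wooden block on it, top 89 mm high); z up. Round crank housing 86 mm wide, 66 mm high. On top a radial yellow line, 90 x 9 mm, points along (-0.984, +0.178) in stand x, y. The red and blue stands may have swapped places.
- red_crank (a joint): Angle of the red-knobbed crank, rad, growing clockwise from above: 0 = arm along stand -y, 1.571 = along -x, 1.75 = over the yellow line; starts at 0 to 0.5, stops at -0.1 and 2.5. Steel arm 14 mm wide, top 102 mm above the bench; hub 32 mm wide, 109 mm high. The handle's level hinge pin is 100 mm from the crank axis, 118 mm above the bench. Friction 0.13 N m, stays put.
- red_knob (a point): Centre of the red 26 mm ball, free to spin, on the folding handle's end, 60 mm from the hinge pin; y axis: hinge to ball. Folded (raised 0 to 0.25 rad) it lies back over the arm, 40 mm from the crank axis, 118 mm up; upright at its stop (90 degrees) 100 mm from the axis, 178 mm up. Pinched from above, fingers either side of the arm, it pivots between them. Hinge 0.04 N m, stays put.
- blue_knob (a point): Centre of the blue 26 mm ball on the folded crank handle of the other, otherwise equal stand, which carries a wooden bowl. Not to be moved.

How it is judged:
By the outcome, as a careful person would: the job done as asked, in the order asked, and still so for the second after the job is handed in, with the robot touching nothing.
It also fails if it takes over 40 s, if anything falls off the work surface, if the arm or the gripper's body presses on something with over 40 N, if the wrist force passes 120 N, or if a joint passes its speed limit or range.

### The arm

A 6-joint arm with a two-finger parallel gripper is mounted at the origin on a cart in front of the work surface, level with it; the furniture and walls round the work are solid. World frame = base frame: x ahead of the robot, y to its left, z up, the work surface at z = 0. Lengths are in m, angles in degrees, forces in N, time in s.
With the tool pointing down it reaches from about 0.35 to 0.875 m from the base axis. Payload 4.2 kg.
Tool frame: the origin (TCP) lies between the finger pads; the fingertips stand 17 mm ahead of it and the grasp point (between the pads) lies 2 mm behind it; z points along the fingers, y is the line along which they close (so a half turn about z gives the same grasp; the last joint's range is limited). The gripper opens to 87 mm and grips with 3 to 60 N. Pads are 19 mm wide; open, the fingers measure 117 mm over their backs; the gripper's body (75 mm by 190 mm) begins 51 mm behind the grasp point.
Start: joints at [14.817, 22.042, 0.453, 0, -68.411, -14.817], TCP at [0.625, 0, 0.24] pointing down, gripper open.
Joint ranges: [-179.83, 179.83], [-69.29, 118.12], [-61.27, 80.66], [-181.25, 117.63], [-171.15, -9.14], [-177.46, 177.46]. Speed limits (degrees/s): [159.86, 159.86, 180, 180, 180, 180].

### API

Orientations are given as a 3x3 rotation matrix whose columns are the frame's x, y, z axes.
In Python, from station import r gives the robot as it stands.
- The arm moves only by the tool servo_tool, never from a script. Its argument "targets" is a list of rows, each a list of 5 numbers: the shift along the world's x, y, z in units of 30 mm (1.0 is 30 mm), then the turn about the world's z in rad, then the finger opening in mm, from 0 to 87. In form: [[x, y, z, turn, gripper], ...]. A call has exactly 5 rows; each row is the pose to reach, as a shift and turn from the pose commanded when the call began; what a row does not reach only later rows make up. A row lasts 1/12 s, in which the tool goes at most 41.7 mm and 7.16 degrees, less where a joint would pass 70% of its speed; a pose out of reach is approached as far as the arm can. A call with a gripper value outside its range is refused whole. The fingers move at their own pace and stop on an object; the grip force is fixed at half the most. Time passes only in rows, so rows that repeat a pose let the fingers close, or fill a call up. It gives the time, the measured TCP pose, the force, the opening and the grip force at its end, in the units of the state.
- r.sense(): the state, without advancing time (a new reading comes with each control period).
- r.capture(name): name is "scene" or "side" or "wrist"; returns a dict with "pixels" (480x640x3 uint8, red, green, blue), "fx", "fy", "cx", "cy" (pixels), "world_from_camera" (4x4, takes a point from camera to world coordinates). Camera axes: x right, y down, z forward; pixel columns grow to the right and rows downward; lengths in m; the calibration is good to about 2 mm. The wrist camera is an equidistant fisheye: a pixel r from the principal point sees the ray r / f radians off the axis. A picture is of the moment at which its call begins. There is no depth.
- r.finish_job(): hands the job in; it is judged then, once.
The state is a dict: "time_s": time; "joints": joint angles; "joint_velocities": joint speeds; "effort": joint torques, N m; "tcp_pos": TCP position; "ee_rot": TCP orientation; "wrist_force": force on the tool from outside, world axes, zero at the start; "moment": the same for the moment, N m; "gripper_width": opening from 0.0 (shut) to 1.0 (fully open); "gripper_force": force on a finger pad.
Only numpy, scipy, OpenCV 4.12 (cv2) and the standard library are available. Lean on these libraries where they do the work, as an engineer would, in place of code of your own. Each camera call takes 0.05 s, during which the arm holds its last target. There are 200 camera calls.

## Working session

There is one attempt and no reset: what is moved stays moved. The work goes in short steps, Python scripts to look and compute and a tool call to move; the robot and the scene stay as the last step left them, time stands still between calls to the robot, and variables do not carry over. Pictures are saved under pics/ and viewed, at most 12 in all, crops included, and the job is handed in when it is done.

Besides the shell and the picture viewer there is one more tool, called after "Call:" as a command line: name --pt "numbers of a row" for each row, then --argument value for the rest. servo_tool: Moves the arm, as the interface text tells. Its arguments: {"type":"object","properties":{"targets":{"type":"array","items":{"type":"array","items":{"type":"number"}}}},"required":["targets"]}

```bash
mkdir -p pics; ls; cat > h.py <<'E'
import numpy as np,cv2
from station import r
def cap(n,f=None):
    c=r.capture(n)
    if f: cv2.imwrite('pics/'+f,c['pixels'][:,:,::-1])
    return c
def ray(c,u,v,fish=False):
    a=np.array([(u-c['cx'])/c['fx'],(v-c['cy'])/c['fy']])
    if fish:
        t=np.linalg.norm(a); d=np.r_[a/t*np.sin(t),np.cos(t)] if t>1e-9 else np.array([0,0,1.])
    else: d=np.r_[a,1]
    T=np.array(c['world_from_camera']); d=T[:3,:3]@d
    return T[:3,3],d/np.linalg.norm(d)
def plane(c,u,v,z,fish=False):
    o,d=ray(c,u,v,fish); return o+d*(z-o[2])/d[2]
def tri(a,b):
    A=0;B=0
    for o,d in (a,b):
        P=np.eye(3)-np.outer(d,d); A=A+P; B=B+P@o
    return np.linalg.solve(A,B)
def blobs(c,lo,hi,n=4):
    m=cv2.inRange(cv2.cvtColor(c['pixels'],cv2.COLOR_RGB2HSV),lo,hi)
    k,l,s,ce=cv2.connectedComponentsWithStats(m)
    return [(s[i,4],s[i,:4].tolist(),ce[i].round(1).tolist()) for i in sorted(range(1,k),key=lambda i:-s[i,4])[:n]]
RED=((0,150,60),(6,255,255));RED2=((172,150,60),(180,255,255));YEL=((22,130,100),(35,255,255));BLU=((100,150,50),(125,255,255))
E
python3 - <<'E'
from h import *
for n in('scene','side','wrist'):
    c=cap(n,n+'0.png')
    print(n,np.array(c['world_from_camera'])[:3].round(3).tolist(),c['fx'])
    for k in(RED,RED2,YEL,BLU): print([b for b in blobs(c,*k)if b[0]>15])
s=r.sense();print(s['time_s'],s['ee_rot'])
E
```

```text
pics
scene [[0.506, -0.375, 0.777, -0.139], [-0.862, -0.202, 0.464, -0.408], [-0.018, -0.905, -0.426, 0.463]] 464.5591399541562
[(np.int32(1444), [559, 0, 71, 44], [595.8, 17.5]), (np.int32(1094), [398, 86, 64, 21], [429.9, 95.9]), (np.int32(487), [506, 289, 63, 14], [539.5, 294.4]), (np.int32(267), [447, 298, 95, 32], [494.5, 314.0])]
[(np.int32(115), [193, 13, 23, 20], [203.6, 21.8]), (np.int32(98), [253, 104, 12, 10], [258.8, 108.9]), (np.int32(63), [217, 0, 12, 14], [221.8, 7.0]), (np.int32(17), [193, 11, 8, 7], [196.2, 14.3])]
[(np.int32(228), [473, 63, 20, 13], [482.3, 69.1]), (np.int32(202), [567, 276, 25, 12], [579.5, 280.9]), (np.int32(199), [470, 87, 19, 12], [478.9, 92.7]), (np.int32(148), [578, 45, 23, 11], [589.7, 47.9])]
[(np.int32(161), [538, 373, 18, 19], [545.3, 380.9]), (np.int32(95), [417, 234, 14, 10], [423.4, 237.9])]
side [[-0.978, -0.111, 0.175, 0.388], [-0.205, 0.406, -0.89, 0.734], [0.028, -0.907, -0.42, 0.453]] 452.03373500167163
[(np.int32(2129), [0, 120, 92, 34], [45.0, 135.0]), (np.int32(672), [164, 65, 27, 45], [176.4, 89.7]), (np.int32(523), [83, 15, 22
[... 425 characters left out ...]
1.0, 196.1]), (np.int32(90), [132, 234, 33, 23], [152.5, 241.8])]
wrist [[-1.0, 0.0, -0.002, 0.624], [-0.0, 0.952, 0.306, -0.084], [0.002, 0.306, -0.952, 0.385]] 371.64829954431775
[(np.int32(600), [102, 101, 58, 93], [129.6, 146.6]), (np.int32(22), [418, 391, 8, 6], [421.8, 394.1])]
[]
[(np.int32(553), [449, 37, 77, 43], [486.4, 56.8])]
[(np.int32(479), [72, 228, 81, 57], [99.2, 261.5]), (np.int32(318), [45, 77, 9, 78], [48.3, 108.8]), (np.int32(31), [49, 164, 3, 22], [50.3, 173.7]), (np.int32(18), [104, 290, 10, 12], [107.8, 295.1])]
0.15 [[-1.10632171e-04 -9.99998619e-01 -1.65825506e-03]
 [-9.99999989e-01  1.10795528e-04 -9.84196186e-05]
 [ 9.86032100e-05  1.65824416e-03 -9.99998620e-01]]
```

View pics/scene0.png

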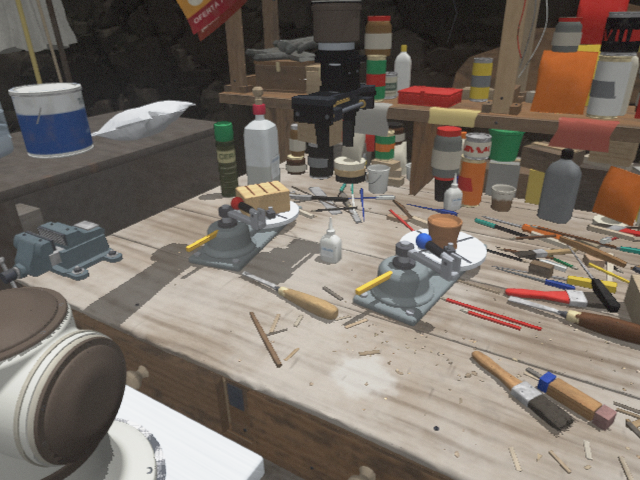

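View pics/wrist0.png

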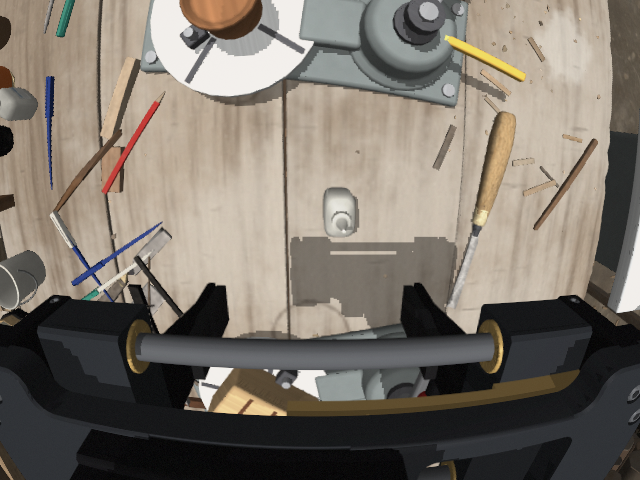

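View pics/side0.png

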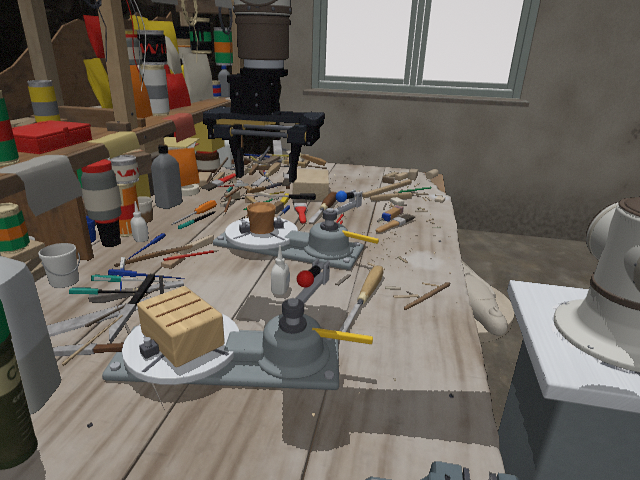

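The scene view shows the red crank on the left stand: ball about (238,203), hub top (234,217), yellow line from (217,232) to (189,247). In the side view the ball is at (306,279), the hub top at (292,303) and the line runs from (314,333) to (372,340). The wrist view shows mostly the blue stand, with the red one hidden by the gripper.

```bash
python3 - <<'E'
from h import *
cs=cap('scene');cd=cap('side')
big=[]
for c,(x,y,w,h) in((cs,(180,185,120,90)),(cd,(100,250,290,140))):
    p=c['pixels'].copy();m=np.zeros_like(p);m[y:y+h,x:x+w]=p[y:y+h,x:x+w];q=dict(c);q['pixels']=m
    for k in(((0,130,40),(8,255,255)),((172,130,40),(180,255,255)),((20,150,90),(35,255,255))): print(blobs(q,*k,n=2))
    big.append(cv2.resize(p[y:y+h,x:x+w],(800,int(800*h/w)) if w<200 else (800,386),interpolation=cv2.INTER_CUBIC))
cv2.imwrite('pics/a.png',cv2.resize(big[0],(600,450))[:,:,::-1]);cv2.imwrite('pics/b.png',big[1][:,:,::-1])
E
```

```text
[(np.int32(87), [231, 197, 12, 12], [236.0, 202.1])]
[]
[(np.int32(124), [186, 231, 31, 19], [200.4, 241.1])]
[(np.int32(212), [297, 271, 17, 16], [305.1, 278.4]), (np.int32(118), [163, 251, 51, 10], [186.7, 255.4])]
[(np.int32(2), [300, 276, 2, 1], [300.5, 276.0]), (np.int32(1), [300, 274, 1, 1], [300.0, 274.0])]
[(np.int32(441), [312, 328, 61, 16], [343.7, 335.7])]
```

View pics/a.png

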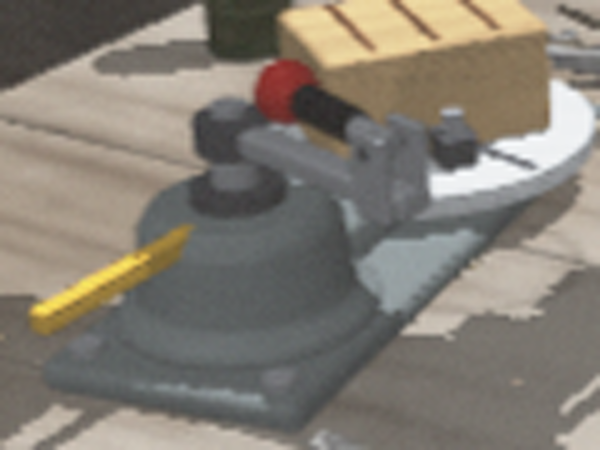

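View pics/b.png

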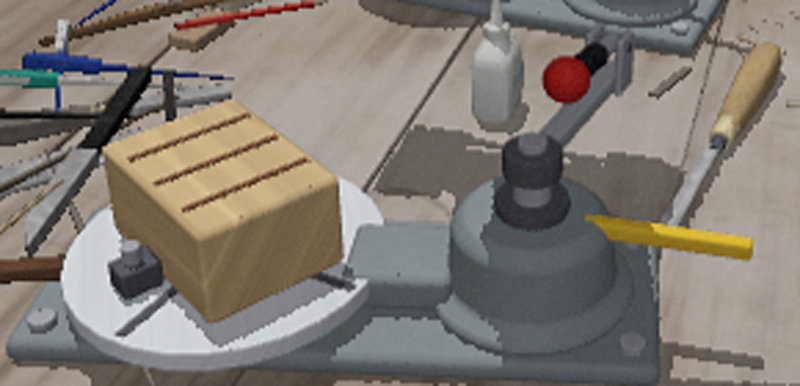

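The crops show these features:

| Feature | Scene pixel | Side pixel |
|---|---|---|
| Ball | (237.2,203.2) | (305.2,278.6) |
| Hub top | (226,205.6) | (292.8,302.6) |
| Hinge fork | about (258,214) | (325.5,267.4) |
| Line tip | (188,247.5) | (372,338.5) |

```bash
python3 - <<'E'
from h import *
cs=cap('scene');cd=cap('side')
P={}
for n,a,b in(('ball',(237.2,203.2),(305.2,278.6)),('hub',(226,205.6),(292.8,302.6)),('hinge',(258,214),(325.5,267.4)),('tip',(188,247.5),(372,338.5)),('root',(217,231.5),(314,331))):
    A=ray(cs,*a);B=ray(cd,*b);p=tri(A,B);P[n]=p
    print(n,p.round(4),[round(1e3*np.linalg.norm(np.cross(p-o,d)),1) for o,d in(A,B)])
h=P['hub']
for k in P: v=(P[k]-h)[:2]; print(k,np.linalg.norm(v).round(4),np.degrees(np.arctan2(v[1],v[0])).round(1))
E
```

```text
ball [0.5133 0.1615 0.124 ] [np.float64(0.1), np.float64(0.1)]
hub [0.5227 0.2014 0.1066] [np.float64(1.6), np.float64(1.6)]
hinge [0.4956 0.1002 0.1169] [np.float64(3.4), np.float64(3.4)]
tip [0.4065 0.2007 0.064 ] [np.float64(1.0), np.float64(1.0)]
root [0.4899 0.202  0.0627] [np.float64(0.4), np.float64(0.4)]
ball 0.041 -103.3
hub 0.0 0.0
hinge 0.1048 -105.0
tip 0.1162 -179.7
root 0.0328 178.9
```

Call:
servo_tool --pt "-0.4 1.2 0 0 87" --pt "-0.8 2.4 0 0 87" --pt "-1.2 3.6 0 0 87" --pt "-1.6 4.8 0 0 87" --pt "-2 6 0 0 87"

```text
time_s: 0.77
tcp_pos: [0.5642, 0.1814, 0.2397]
ee_rot: [[-0.0, -1.0, 0.0], [-1.0, 0.0, 0.0], [-0.0, -0.0, -1.0]]
wrist_force: [0.0, 0.6, -0.1]
gripper_width: 1.002
gripper_force: 0.0
```

Call:
servo_tool --pt "-0.4 1.2 0 0 87" --pt "-0.8 2.4 0 0 87" --pt "-1.2 3.6 0 0 87" --pt "-1.5 4 0 0 87" --pt "-1.5 4 0 0 87"

```text
time_s: 1.18
tcp_pos: [0.5184, 0.3031, 0.2393]
ee_rot: [[0.005, -1.0, -0.0], [-1.0, -0.005, 0.0], [-0.0, 0.0, -1.0]]
wrist_force: [0.2, -1.1, 0.1]
gripper_width: 0.999
gripper_force: 0.0
```

```bash
python3 - <<'E'
from h import *
c=cap('wrist','w1.png')
for k in(((0,130,40),(8,255,255)),((20,150,90),(35,255,255))): print(blobs(c,*k,n=2))
s=r.sense();print(s['time_s'],s['tcp_pos'],s['wrist_force'],s['joints'])
E
```

```text
[(np.int32(1037), [302, 29, 37, 36], [320.3, 46.5])]
[(np.int32(152), [351, 110, 91, 7], [395.5, 112.8]), (np.int32(15), [361, 103, 15, 1], [368.0, 103.0])]
1.2333 [0.51910439 0.30148497 0.23944697] [-0.17098934  0.11553075  0.30017203] [ 4.55841990e+01  1.96524605e+01 -3.18070718e+00 -2.50105605e-03
 -6.71832765e+01 -4.54029401e+01]
```

View pics/w1.png

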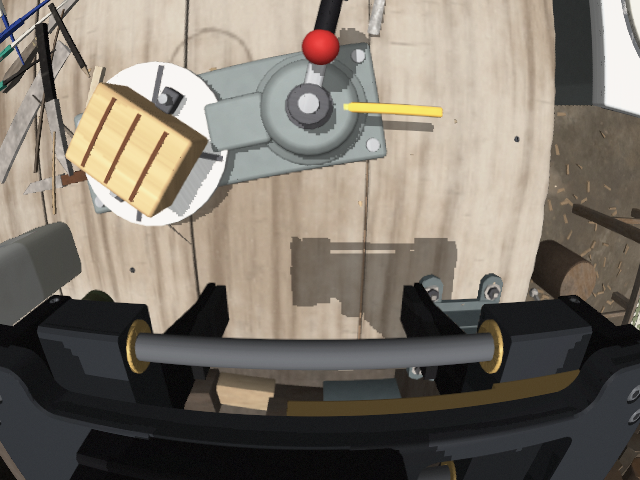

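The wrist view shows the ball at (320.5,46.5), the hub top at (308,103), and the line from (346,107) to (442,112). The handle extends up past the ball.

```bash
python3 - <<'E'
from h import *
c=cap('wrist')
H=plane(c,308,103,.109,True)[:2];print('hub',H)
for n,u,v,z in(('ball',320.5,46.5,.123),('tip',442,112,.066),('root',346,107,.066),('mid',395.5,110.5,.066),('plA',385,154,.01),('plB',370,43,.01)):
    p=plane(c,u,v,z,True)[:2];d=p-H;print(n,p.round(4),np.hypot(*d).round(4),np.degrees(np.arctan2(d[1],d[0])).round(2))
m=cv2.inRange(cv2.cvtColor(c['pixels'],cv2.COLOR_RGB2HSV),(20,100,90),(35,255,255));m[:95]=0;m[130:]=0
y,x=np.where(m>0);Q=np.array([plane(c,a,b,.066,True)[:2] for a,b in zip(x,y)]);q=Q-Q.mean(0)
v=np.linalg.svd(q,full_matrices=False)[2][0];print('line mean',Q.mean(0),np.degrees(np.arctan2(v[1],v[0])),len(x))
print(blobs(cap('scene'),(0,150,60),(0,0,0)))
E
```

```text
hub [0.52309894 0.20087252]
ball [0.5144 0.1609] 0.0409 -102.3
tip [0.4064 0.2012] 0.1167 179.84
root [0.4917 0.2014] 0.0314 179.05
mid [0.4489 0.2027] 0.0742 178.55
plA [0.4464 0.2453] 0.0887 149.91
plB [0.4633 0.1312] 0.0918 -130.68
line mean [0.44884507 0.20264396] 179.93898895898678 938
[]
```

Call:
servo_tool --pt "-0.05 -1.2 0 -0.1 87" --pt "-0.1 -2.4 0 -0.2 87" --pt "-0.15 -3.6 0 -0.22 87" --pt "-0.2 -4.63 0 -0.22 87" --pt "-0.2 -4.63 0 -0.22 87"

```text
time_s: 1.75
tcp_pos: [0.5132, 0.1553, 0.24]
ee_rot: [[-0.225, -0.974, -0.001], [-0.974, 0.225, -0.001], [0.001, 0.001, -1.0]]
wrist_force: [0.5, 1.0, -0.3]
gripper_width: 0.998
gripper_force: 0.0
```

Call:
servo_tool --pt "0 0 -1 0 87" --pt "0 0 -2 0 87" --pt "0 0 -3 0 87" --pt "0 0 -3.7 0 60" --pt "0 0 -3.97 0 60"

```text
time_s: 2.17
tcp_pos: [0.5125, 0.159, 0.1172]
ee_rot: [[-0.221, -0.975, -0.005], [-0.975, 0.221, -0.003], [0.004, 0.005, -1.0]]
wrist_force: [0.6, -0.1, 0.4]
gripper_width: 0.921
gripper_force: 0.0
```

```bash
python3 - <<'E'
from h import *
c=cap('side');s=r.sense();print(s['tcp_pos'],s['wrist_force'],s['gripper_width'],s['ee_rot'])
b=c['pixels'][215:365,210:410];a=cap('scene')['pixels'][130:280,150:350]
cv2.imwrite('pics/g.png',cv2.resize(np.hstack([b,a]),(800,300),interpolation=cv2.INTER_CUBIC)[:,:,::-1])
E
```

```text
[0.51265918 0.15923329 0.11727135] [-0.16234808 -0.4090705  -1.14008695] 0.8776043307595844 [[-0.22040255 -0.97539394 -0.00541997]
 [-0.97539977  0.22042124 -0.00312625]
 [ 0.004244    0.00459761 -0.99998043]]
```

View pics/g.png

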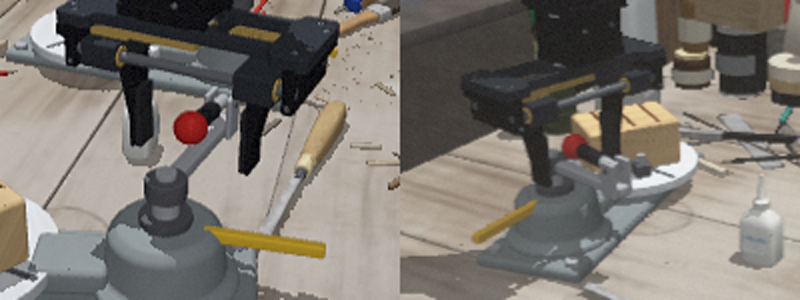

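The picture shows the open fingers straddling the arm, with the red ball between them; nothing is touching. I'm closing now.

Call:
servo_tool --pt "0.05 0.05 0.12 0 60" --pt "0.05 0.05 0.12 0 20" --pt "0.05 0.05 0.12 0 20" --pt "0.05 0.05 0.12 0 20" --pt "0.05 0.05 0.12 0 20"

```text
time_s: 2.68
tcp_pos: [0.5158, 0.1629, 0.1249]
ee_rot: [[-0.218, -0.976, 0.001], [-0.976, 0.218, 0.001], [-0.001, -0.001, -1.0]]
wrist_force: [0.5, -0.0, 0.4]
gripper_width: 0.473
gripper_force: 0.0
```

Call:
servo_tool --pt "0 0 0 0 20" --pt "0 0 0 0 20" --pt "0 0 0 0 20" --pt "0 0 0 0 20" --pt "0 0 0 0 20"

```text
time_s: 3.1
tcp_pos: [0.5152, 0.1627, 0.1239]
ee_rot: [[-0.218, -0.976, -0.001], [-0.976, 0.218, 0.0], [0.0, 0.001, -1.0]]
wrist_force: [-1.9, 1.7, -0.6]
gripper_width: 0.277
gripper_force: 30.0
```

Call:
servo_tool --pt "-0.01 -0.045 0.294 0 20" --pt "-0.03 -0.132 0.578 0 20" --pt "-0.057 -0.259 0.846 0 20" --pt "-0.094 -0.423 1.092 0 20" --pt "-0.138 -0.621 1.309 0 20"

```text
time_s: 3.52
tcp_pos: [0.511, 0.1436, 0.1642]
ee_rot: [[-0.218, -0.976, -0.0], [-0.976, 0.218, 0.001], [-0.001, 0.0, -1.0]]
wrist_force: [-0.6, 1.3, -3.0]
gripper_width: 0.28
gripper_force: 30.0
```

Call:
servo_tool --pt "-0.05 -0.228 0.186 0 20" --pt "-0.106 -0.48 0.334 0 20" --pt "-0.166 -0.751 0.443 0 20" --pt "-0.229 -1.034 0.509 0 20" --pt "-0.293 -1.326 0.531 0 20"

```text
time_s: 3.93
tcp_pos: [0.5035, 0.1038, 0.1807]
ee_rot: [[-0.218, -0.976, 0.003], [-0.976, 0.218, 0.001], [-0.002, -0.003, -1.0]]
wrist_force: [-0.7, 2.8, 1.9]
gripper_width: 0.279
gripper_force: 30.0
```

Call:
servo_tool --pt "-0.02 -0.07 0 0 20" --pt "-0.02 -0.07 0 0 20" --pt "-0.02 -0.07 0 0 20" --pt "-0.02 -0.07 0 0 20" --pt "-0.02 -0.07 0 0 20"

```text
time_s: 4.35
tcp_pos: [0.503, 0.102, 0.1805]
ee_rot: [[-0.218, -0.976, 0.002], [-0.976, 0.218, -0.0], [-0.0, -0.002, -1.0]]
wrist_force: [-0.7, 1.0, 6.7]
gripper_width: 0.278
gripper_force: 30.0
```

```bash
python3 - <<'E'
from h import *
c=cap('side');s=r.sense();print(s['tcp_pos'],s['wrist_force'],s['gripper_width'])
b=c['pixels'][200:350,230:430];a=cap('scene')['pixels'][130:280,180:380]
cv2.imwrite('pics/g2.png',cv2.resize(np.hstack([b,a]),(800,300),interpolation=cv2.INTER_CUBIC)[:,:,::-1])
E
```

```text
[0.50297257 0.10202127 0.18048015] [0.02238311 0.89572257 6.98362722] 0.2750345191466872
```

View pics/g2.png

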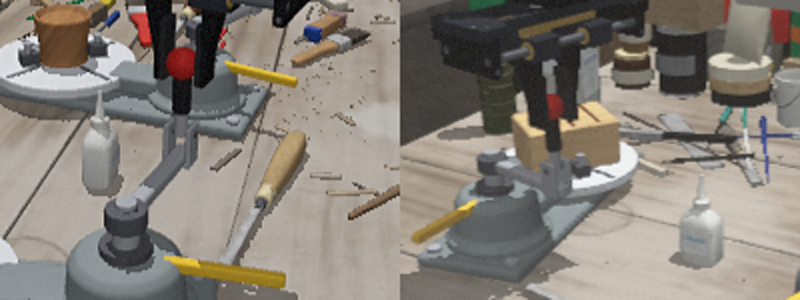

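The handle is almost upright, but there's no sign of the stop yet. I'll push further outward until the force rises.

Call:
servo_tool --pt "-0.01 -0.04 0.03 0 20" --pt "-0.02 -0.08 0.05 0 20" --pt "-0.02 -0.1 0.06 0 20" --pt "-0.02 -0.1 0.06 0 20" --pt "-0.02 -0.1 0.06 0 20"

```text
time_s: 4.87
tcp_pos: [0.5022, 0.1003, 0.1807]
ee_rot: [[-0.218, -0.976, 0.002], [-0.976, 0.218, 0.002], [-0.003, -0.001, -1.0]]
wrist_force: [2.4, 4.9, -0.3]
gripper_width: 0.279
gripper_force: 30.0
```

Call:
servo_tool --pt "-0.01 -0.04 0 0 20" --pt "-0.02 -0.08 0 0 20" --pt "-0.02 -0.1 0 0 20" --pt "-0.02 -0.1 0 0 20" --pt "-0.02 -0.1 0 0 20"

```text
time_s: 5.28
tcp_pos: [0.5023, 0.0996, 0.1807]
ee_rot: [[-0.218, -0.976, 0.004], [-0.976, 0.218, 0.007], [-0.007, -0.003, -1.0]]
wrist_force: [1.7, 12.6, -1.4]
gripper_width: 0.275
gripper_force: 30.0
```

Call:
servo_tool --pt "-0.388 0.18 0 -0.119 20" --pt "-0.772 0.337 0 -0.237 20" --pt "-1.135 0.538 0 -0.356 20" --pt "-1.472 0.781 0 -0.475 20" --pt "-1.778 1.062 0 -0.593 20"

```text
time_s: 5.7
tcp_pos: [0.4488, 0.1295, 0.1807]
ee_rot: [[-0.73, -0.683, 0.004], [-0.683, 0.73, 0.003], [-0.005, -0.001, -1.0]]
wrist_force: [7.0, 3.6, -6.5]
gripper_width: 0.279
gripper_force: 30.0
```

```bash
python3 - <<'E'
from h import *
s=r.sense();p=s['tcp_pos'];d=p[:2]-np.array([.523,.201]);a=np.arctan2(d[1],d[0]);u=d/np.hypot(*d);f=s['wrist_force']
print(p,np.hypot(*d),np.degrees(a),'rad/tan F',f[:2]@u,f[1]*u[0]-f[0]*u[1],f[2],s['gripper_width'],s['joints'][5])
E
```

```text
[0.44884951 0.12949546 0.18073985] 0.1030106530114625 -136.04071229611975 rad/tan F -7.55769136911249 2.2475034097770576 -6.515606216552522 0.278911856990236 -83.03670538296217
```

Call:
servo_tool --pt "-0.27 0.315 0 -0.119 20" --pt "-0.501 0.66 0 -0.237 20" --pt "-0.689 1.03 0 -0.356 20" --pt "-0.833 1.419 0 -0.475 20" --pt "-0.929 1.823 0 -0.593 20"

```text
time_s: 6.12
tcp_pos: [0.421, 0.1833, 0.1808]
ee_rot: [[-0.987, -0.159, 0.004], [-0.159, 0.987, 0.0], [-0.004, -0.0, -1.0]]
wrist_force: [8.7, -0.9, -5.6]
gripper_width: 0.28
gripper_force: 30.0
```

Call:
servo_tool --pt "0 0 0 0 20" --pt "0 0 0 0 20" --pt "0 0 0 0 20" --pt "0 0 0 0 20" --pt "0 0 0 0 20"

```text
time_s: 6.53
tcp_pos: [0.4212, 0.1834, 0.1807]
ee_rot: [[-0.986, -0.165, 0.003], [-0.165, 0.986, 0.001], [-0.004, 0.001, -1.0]]
wrist_force: [6.5, 2.6, -4.2]
gripper_width: 0.276
gripper_force: 30.0
```

```bash
python3 - <<'E'
from h import *
s=r.sense();p=s['tcp_pos'];d=p[:2]-np.array([.523,.201]);a=np.arctan2(d[1],d[0]);u=d/np.hypot(*d);f=s['wrist_force']
print(p,np.hypot(*d),np.degrees(a),'rad/tan F',f[:2]@u,f[1]*u[0]-f[0]*u[1],f[2],s['gripper_width'],s['joints'][5])
c=cap('side');a=cap('scene');cap('wrist','w3.png')
cv2.imwrite('pics/g3.png',cv2.resize(np.hstack([c['pixels'][240:390,250:450],a['pixels'][130:280,120:320]]),(800,300),interpolation=cv2.INTER_CUBIC)[:,:,::-1])
E
```

```text
[0.42120279 0.18343777 0.18073649] 0.10330103899499347 -170.2115895026136 rad/tan F -6.888665573984008 -1.4998879954994735 -4.154451399681659 0.2759725581177012 -124.520444835737
```

View pics/g3.png

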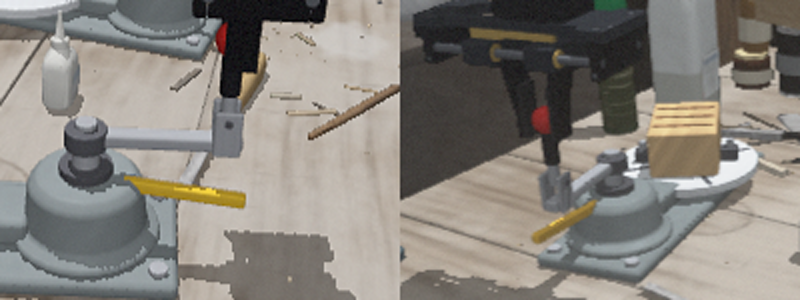

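The arm is at about -170° and the handle is upright against its stop. I'll go the last 10° or so and then measure the arm against the line.

Call:
servo_tool --pt "-0.03 0.2 0 -0.06 20" --pt "-0.04 0.4 0 -0.12 20" --pt "-0.05 0.6 0 -0.17 20" --pt "-0.05 0.6 0 -0.17 20" --pt "-0.05 0.6 0 -0.17 20"

```text
time_s: 7.1
tcp_pos: [0.4195, 0.2011, 0.1807]
ee_rot: [[-1.0, 0.004, 0.003], [0.004, 1.0, 0.0], [-0.003, 0.0, -1.0]]
wrist_force: [7.0, 1.1, -3.2]
gripper_width: 0.279
gripper_force: 30.0
```

```bash
python3 - <<'E'
from h import *
s=r.sense();p=s['tcp_pos'];d=p[:2]-np.array([.523,.201]);a=np.arctan2(d[1],d[0]);u=d/np.hypot(*d);f=s['wrist_force']
print(p,np.hypot(*d),np.degrees(a),'rad/tan F',f[:2]@u,f[1]*u[0]-f[0]*u[1],f[2],s['gripper_width'],s['joints'][5])
c=cap('side');a=cap('scene')
cv2.imwrite('pics/g4.png',cv2.resize(np.hstack([c['pixels'][260:360,270:400],a['pixels'][180:280,170:300]]),(800,308),interpolation=cv2.INTER_CUBIC)[:,:,::-1])
E
```

```text
[0.41954045 0.20108436 0.1807024 ] 0.10345958765469637 179.95328229318648 rad/tan F -6.957099186000472 -1.0942855589274885 -3.240870675809264 0.2793844105138514 -136.10037741287394
```

View pics/g4.png

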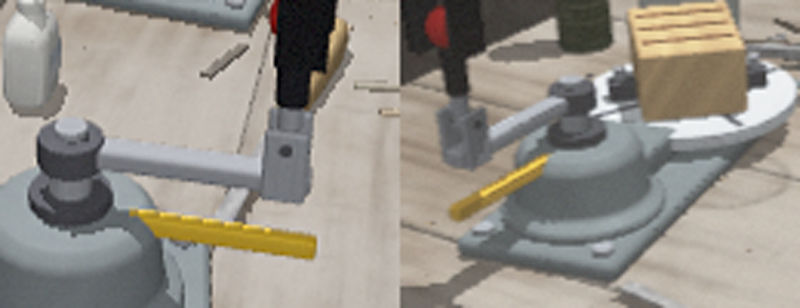

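The picture shows the handle upright and the arm over the line. In the side crop the arm runs from (100,150) to (262,170) and the line from (130,215) to (315,245). I'll compare the edge directions numerically.

```bash
python3 - <<'E'
from h import *
for n,(x,y,w,h) in(('side',(270,290,110,65)),('scene',(180,205,50,55))):
    c=cap(n);g=cv2.cvtColor(c['pixels'],cv2.COLOR_RGB2GRAY)[y:y+h,x:x+w]
    hs=cv2.cvtColor(c['pixels'],cv2.COLOR_RGB2HSV)
    L=cv2.createLineSegmentDetector().detect(cv2.resize(g,None,fx=3,fy=3,interpolation=cv2.INTER_CUBIC))[0][:,0]
    for l in L:
        a=(l[:2]-1)/3+(x,y);b=(l[2:]-1)/3+(x,y)
        if np.hypot(*(b-a))<14: continue
        yl=hs[int((a+b)[1]/2)-2:int((a+b)[1]/2)+3,int((a+b)[0]/2)-2:int((a+b)[0]/2)+3]
        isy=((yl[...,0]>18)&(yl[...,0]<35)&(yl[...,1]>130)).mean()>.2
        z=.066 if isy else .102
        P,Q=plane(c,*a,z)[:2],plane(c,*b,z)[:2];d=Q-P
        if d[0]>0:d=-d
        an=np.degrees(np.arctan2(d[1],d[0]))%360
        if 165<an<195: print(n,'Y' if isy else 'arm?',a.round(1),b.round(1),'ang',an.round(2),'y',P[1].round(4),Q[1].round(4),'x',P[0].round(3),Q[0].round(3))
E
```

```text
side arm? [342.3 320.1] [302.7 314.7] ang 180.71 y 0.2225 0.2231 x 0.447 0.502
side Y [370.8 344.1] [340.2 339.5] ang 180.12 y 0.2177 0.2178 x 0.406 0.449
side arm? [302.5 309.4] [353.7 316.3] ang 180.43 y 0.2102 0.2096 x 0.506 0.433
scene Y [196.9 243.2] [218.2 231.2] ang 179.97 y 0.1961 0.196 x 0.427 0.488
scene Y [216.2 229.9] [203.2 237.8] ang 182.59 y 0.2037 0.2019 x 0.49 0.45
scene arm? [199.6 224.8] [222.4 212.1] ang 182.11 y 0.1915 0.1941 x 0.436 0.504
scene arm? [217. 220.] [199.2 229.7] ang 180.69 y 0.1772 0.1766 x 0.469 0.419
scene Y [203.  243.6] [188.5 252.2] ang 181.07 y 0.1844 0.1837 x 0.431 0.392
```

Arm and line agree to within about 0.5°, with the arm slightly short. I'll nudge it 0.7 mm, then release straight up.

Call:
servo_tool --pt "0 0.025 0 0 20" --pt "0 0.025 0 0 20" --pt "0 0.025 0 0 20" --pt "0 0.025 0 0 20" --pt "0 0.025 0 0 20"

```text
time_s: 7.72
tcp_pos: [0.4195, 0.2012, 0.1807]
ee_rot: [[-1.0, 0.005, 0.002], [0.005, 1.0, -0.001], [-0.002, -0.001, -1.0]]
wrist_force: [7.5, 0.1, -2.9]
gripper_width: 0.281
gripper_force: 30.0
```

Call:
servo_tool --pt "0 0 0 0 60" --pt "0 0 0 0 60" --pt "0 0 0 0 60" --pt "0 0 0 0 60" --pt "0 0 0 0 60"

```text
time_s: 8.13
tcp_pos: [0.4176, 0.201, 0.1807]
ee_rot: [[-1.0, 0.005, -0.001], [0.005, 1.0, -0.001], [0.001, -0.001, -1.0]]
wrist_force: [-0.1, 0.6, -0.0]
gripper_width: 0.572
gripper_force: 0.0
```

Call:
servo_tool --pt "0 0 0.5 0 60" --pt "0 0 1.2 0 60" --pt "0 0 2 0 60" --pt "0 0 2.8 0 60" --pt "0 0 3 0 60"

```text
time_s: 8.55
tcp_pos: [0.4194, 0.2023, 0.2749]
ee_rot: [[-1.0, 0.004, 0.006], [0.004, 1.0, 0.004], [-0.006, 0.004, -1.0]]
wrist_force: [1.2, -1.0, 0.6]
gripper_width: 0.693
gripper_force: 0.0
```

```bash
python3 - <<'E'
from h import *
s=r.sense();print(s['time_s'],s['tcp_pos'],s['wrist_force'],s['gripper_width'])
c=cap('side');a=cap('scene');X=[]
for k,(x,y,w,h) in((0,(270,200,160,100)),(1,(150,150,110,60))):
    q=dict((c,a)[k]);p=np.zeros_like(q['pixels']);p[y:y+h,x:x+w]=q['pixels'][y:y+h,x:x+w];q['pixels']=p
    b=blobs(q,(0,130,40),(8,255,255),n=2);print(b);X.append(ray(q,b[0][1][0]+b[0][1][2]/2-.5,b[0][1][1]+b[0][1][3]/2-.5))
p=tri(*X);d=p[:2]-[.523,.2015];print(p,np.hypot(*d),np.degrees(np.arctan2(d[1],d[0])))
cv2.imwrite('pics/g5.png',cv2.resize(np.hstack([c['pixels'][230:360,250:420],a['pixels'][150:280,150:320]]),(800,306),interpolation=cv2.INTER_CUBIC)[:,:,::-1])
E
```

```text
8.55 [0.41939286 0.20225626 0.27494871] [ 1.18971543 -1.03612993  0.59367824] 0.6928122182464731
[(np.int32(273), [357, 256, 20, 19], [366.5, 264.9]), (np.int32(120), [295, 207, 11, 16], [301.2, 213.5])]
[(np.int32(154), [178, 182, 15, 14], [185.3, 188.1])]
[0.42197221 0.2008311  0.17817951] 0.10103000099756494 -179.62065370931904
```

View pics/g5.png

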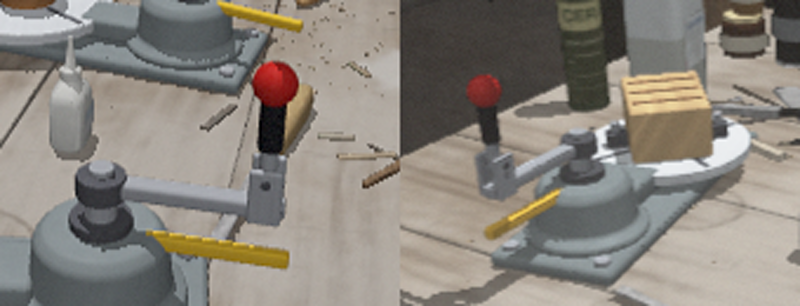

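The view shows the handle upright and free: ball 178 mm up, 101 mm from the axis, at the same y as the line tip (0.2008 and 0.2007 m). I'm handing in.

```bash
python3 -c "
from station import r
print(r.finish_job())"
```

```text
the job is handed in; nothing more can be done
None
```

The red crank's handle was unfolded fully upright first, then cranked clockwise to within about 0.5° of the yellow line and released still upright; the job is handed in and the blue crank was not touched.

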